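Stand the slumped cutting board up in the draining rack

ROBOT

A 6-joint arm with a two-finger parallel gripper is mounted at the origin on a cart in front of the work surface, level with it; the furniture and walls round the work are solid. World frame = base frame: x ahead of the robot, y to its left, z up, the work surface at z = 0. Lengths are in m, angles in rad, forces in N, time in s.
With the tool pointing down it reaches from about 0.35 to 0.975 m from the base axis. Payload 4.9 kg.
Tool frame: the origin (TCP) lies midway between the tips of the shut fingers; the grasp point (between the pads) lies 19 mm behind it; z points along the fingers, y is the direction in which the jaws open and shut (so a half turn about z gives the same grasp; the last joint's range is limited). The gripper opens to 85 mm and grips with 20 to 120 N. Pads are 22 mm wide; open, the fingers measure 114 mm over their backs; the gripper's body (76 mm by 85 mm) begins 54 mm behind the grasp point. The pads swing forward as they close: fully open they stand 13 mm farther back than shut.
Start: joints at [1.214, 0.053, 1.613, -0, 1.476, -0.119], TCP at [0.147, 0.607, 0.231] pointing down, gripper open.
Joint ranges: [-3.01, 3.01], [-1.01, 2.22], [0.06, 2.58], [-1.02, 4.17], [0.09, 2.62], [-3.14, 3.14]. Speed limits (rad/s): [2.57, 2.57, 3.14, 3.14, 3.14, 3.14].

INTERFACE

Orientations are given as a unit quaternion [w, x, y, z].
In Python, from plant import state, grab_frame, camera_params, job_done, boxes_of gives the robot as it stands.
- The arm moves only by the tool step_arm, never from a script. Its argument "steps" is a list of rows, each a list of 4 numbers: the shift along the tool's x, y, z in mm, then the turn about the tool's z in degrees. A call has 1 to 8 rows; each row shifts and turns the pose as measured when the row begins, along the tool's axes as they then stand; what a row does not reach is not made up. A row lasts 1/10 s, in which the tool goes at most 50 mm and 8.59 degrees, less where a joint would pass 70% of its speed; a pose out of reach is approached as far as the arm can. A call is refused whole if a number of a shift passes 50 or a number of a turn 8.59, either way. A call with a gripper value outside its range is refused whole. "claw" is the opening in per cent of the stroke, from 0 (shut) to 100 (fully open), set as the call begins (left out, the last holds). The fingers move at their own pace and stop on an object; the grip force is fixed at half the most. Time passes only in rows, so rows that do not move let the fingers close. It gives the time, the measured TCP pose, the force and the opening at its end, in the units of the state.
- state(): the state, without advancing time (a new reading comes with each control period).
- grab_frame(name): name is "scene" or "top"; returns (picture, depth): 400x640x3 uint8, red, green, blue; 400x640 float32, m along the optical axis (not along the pixel's ray), 0 where there is no reading.
- camera_params(name): a dict with "mtx" (3x3 intrinsics, pixels), "extrinsics" (4x4, takes a point from camera to world coordinates). Camera axes: x right, y down, z forward; pixel columns grow to the right and rows downward; lengths in m; the calibration is good to about 2 mm. A picture is of the moment at which its call begins. camera_params takes no time and is no camera call.
- job_done(): hands the job in, once; it reports no verdict.
Trained networks look in the newest picture that a camera, given by its name, has taken for a name from the list of things; names that differ only in an ending like _2 or _b are one class to them, and where a whole thing is asked for, a point or a joint stands for the part that bears it (a point fixed in the world has none). Each returns a list of dicts, best first, with "p" (0 to 1); they miss things now and then, are a little off and sometimes report something else, mostly with a low value. They report only what shows in the picture. A call takes as long as a camera call.
- boxes_of(camera, label): "box" ([left, top, width, height] in pixels, round what is visible of it).
The state is a dict: "time": time; "joint_pos": joint angles; "joint_vel": joint speeds; "joint_efforts": joint torques, N m; "tool_pos": TCP position; "tool_rot": TCP orientation; "contact_force": force on the tool from outside, world axes, zero at the start; "ft_torque": the same for the moment, N m; "gripper_width": opening from 0.0 (shut) to 1.0 (fully open).
Only numpy, scipy, OpenCV 4.12 (cv2) and the standard library are available. Lean on these libraries where they do the work, as an engineer would, in place of code of your own. Each camera call takes 0.05 s, during which the arm holds its last target. There are 200 camera calls.

TASK

The washed cutting board has slid down in its draining rack. Push its lower edge in towards the back panel, without lifting it out of the rack, until it stands steeply against the panel with its whole lower edge home against the toe kerb; then slide the rack's retaining bar fully across in front of it so that it cannot slip again. Leave the other things on the table alone.

Things in the scene. Friction and masses are not known exactly. Their poses are not given: they have to be found in the camera images.
- rack: Stainless-steel draining rack, fixed to the table, 215 x 224 mm, 232 mm high. Origin: on the table under the middle of its drip plate; x points from its open front to the upright back panel, y to the left (seen from the front), z up. Drip plate: 5 mm thick, top at z 5, x -110 to 105, y -112 to 112. Parts are given below in this frame, in mm.
- rack_panel (a point): Middle of the back panel's front face, at x 75, z 120 of the rack. The panel is upright, y -98 to 98, up to z 232.
- rack_home (a point): Point on the drip plate where the middle of the board's lower rear edge (board_foot) lies when home: x -18, z 5 of the rack, sideways free by some 12 mm. Just behind is the toe kerb: front face at x -14.7, 6 thick, 7 high above the plate, y -66 to 66.
- rack_tabs (a point): Point on the plate midway between the two upturned tabs near its front edge (x -90, y 0 of the rack), on which the slumped board's lower edge has caught. Tabs: 4 thick, 6 high above the plate, at y 37 to 59 and -59 to -37; 74 mm is free between them for fingers.
- board: Wooden cutting board, 220 x 110 x 15 mm, about 0.27 kg, slot-shaped hand hole near its upper edge. Origin: centre of its rear face; x from its lower to its upper edge, y to the left, z out of its front face. It starts leaning on the panel at 44 degrees from the horizontal and is home at 65 degrees. It is slippery: 3 to 8 N on its lower edge push it in while the upper edge climbs; at 65 degrees it stays.
- board_foot (a point): Middle of the board's lower rear edge, on which it stands on the plate; it starts at about x -83 of the rack. The board's lower front edge is 15 mm from it: 10 mm nearer the open front and 11 mm higher at the start; 14 mm nearer the front and 6 mm higher when home.
- foot_left (a point): Left end of the board's lower rear edge (left as seen from the open front).
- foot_right (a point): Right end of the board's lower rear edge.
- board_top (a point): Middle of the board's upper rear edge, which rests on the back panel: 158 mm above the table at the start, about 204 mm when home.
- bar (a joint): Travel of the retaining bar along +y of the rack (m): 0 fully drawn out to the right (-y), 0.170 fully across. It slides stiffly (about 1.5 N) and stays where it is left. With the board home it passes 5 mm in front of the board's lower front edge; a board not home is in its way or above it.
- bar_nose (a point): Rounded nose of the retaining bar, a straight square steel bar 203 mm long, 10 mm thick, at z 8 to 22 and along x -41.6 of the rack, parallel to its y. It runs through two staples at y -104 to -68 and enters a third at y 68 to 80; the staples stand 23 mm above the plate. Nose at y = -92 mm + travel.
- bar_grip (a point): Middle of the bar's upright black grip, a 16 mm thick round post at the bar's outer end that stands from 21 to 67 mm above the table; this point is 47 mm above the table, at y = -287 mm + travel, x -41.6 of the rack.
- spray: Bystander: spray bottle with a blue head, 56 x 120 mm, 272 mm tall, standing to the left of the rack. Origin: centre of its underside, z up.
- tape: Bystander: roll of beige tape, 103 mm across, 25 mm high, lying behind the rack. Origin: centre of its underside.
- timer: Bystander: white pocket timer, 70 x 66 mm, 21 mm high, lying to the right of the rack, behind the bar. Origin: centre of its underside.

How it is judged:
By the outcome, as a careful person would: the job done as asked, in the order asked, and still so for the second after the job is handed in, with the robot touching nothing.
It also fails if it takes over 51 s, if anything falls off the work surface, if the arm or the gripper's body presses on something with over 40 N, if the wrist force passes 120 N, or if a joint passes its speed limit or range.

## Working session

There is one attempt and no reset: what is moved stays moved. The work goes in short steps, Python scripts to look and compute and a tool call to move; the robot and the scene stay as the last step left them, time stands still between calls to the robot, and variables do not carry over. Pictures are saved under pics/ and viewed, about 8 in all and at most 12, crops included, and the job is handed in when it is done.

Besides the shell and the picture viewer there is one more tool, called after "Request:" as name([rows], argument=value, ...), one row to a line, values as JSON. step_arm: Moves the arm, as the interface text tells. Its arguments: {"type":"object","properties":{"steps":{"type":"array"},"claw":{"type":"number"}},"required":["steps"]}

```bash
mkdir -p pics; cat > h.py <<'E'
import numpy as np, cv2
from plant import state, grab_frame, camera_params, job_done, boxes_of
from scipy.spatial.transform import Rotation as R
def cloud(name):
    im,d=grab_frame(name); c=camera_params(name); K=np.array(c["mtx"]);T=np.array(c["extrinsics"])
    v,u=np.mgrid[:400,:640]
    P=np.stack([(u-K[0,2])/K[0,0]*d,(v-K[1,2])/K[1,1]*d,d],-1)@T[:3,:3].T+T[:3,3]
    P[d==0]=np.nan
    return im,P
def save(im,n): cv2.imwrite("pics/"+n,cv2.cvtColor(im,cv2.COLOR_RGB2BGR))
E
python3 - <<'E'
from h import *
np.set_printoptions(precision=4,suppress=True)
ims=[]
for n in("scene","top"):
    im,P=cloud(n);np.savez(n+".npz",im=im,P=P);save(im,n+"0.png")
    for l in("rack","board","bar","bar_grip","board_foot","foot_left","foot_right","bar_nose","timer","spray","tape","board_top","rack_panel"):
        for b in boxes_of(n,l)[:1]:
            x,y,w,h=b["box"];u=int(min(639,x+w/2));v=int(min(399,y+h/2))
            print(n,l,np.round(b["box"]),round(b["p"],2),P[v,u])
s=state();print(s)
E
```

```text
scene rack [252. 143. 102. 165.] 0.94 [0.5237 0.024  0.0853]
scene board [265. 172.  69.  84.] 0.69 [0.5391 0.0545 0.0952]
scene bar [303. 254.  49.  53.] 0.59 [ 0.4684 -0.1154  0.0239]
scene bar_grip [305. 251.  45.  53.] 0.81 [ 0.4742 -0.1101  0.0216]
scene board_foot [266. 174.  73.  83.] 0.93 [0.5386 0.0421 0.1003]
scene foot_left [266. 173.  70.  81.] 0.56 [0.5416 0.049  0.1011]
scene foot_right [263. 172.  74.  84.] 0.66 [0.5409 0.0563 0.0966]
scene bar_nose [303. 252.  49.  56.] 0.66 [ 0.4721 -0.112   0.0213]
scene timer [353. 250.  26.  30.] 0.66 [ 0.5789 -0.155   0.0208]
scene spray [264. 121.  25.  81.] 0.97 [0.6044 0.2131 0.1587]
scene tape [249. 140. 106. 167.] 0.56 [0.5246 0.0286 0.0891]
scene board_top [266. 172.  72.  89.] 0.72 [0.5382 0.0418 0.0969]
scene rack_panel [251. 144. 104. 161.] 0.75 [0.5241 0.0243 0.0886]
top rack [262. 170. 131.  85.] 0.55 [ 0.5539 -0.01    0.0037]
top board [282. 184.  48.  62.] 0.91 [0.5436 0.0546 0.0979]
top bar [334. 234.  58.  20.] 0.74 [ 0.4637 -0.1207  0.0019]
top bar_grip [327. 234.  65.  18.] 0.59 [ 0.4633 -0.1089  0.0001]
top boar
[... 280 characters left out ...]
 0.79 [0.6001 0.2077 0.2559]
top tape [293. 138.  35.  33.] 0.71 [0.7263 0.046  0.0016]
top board_top [280. 177.  51.  72.] 0.9 [0.5461 0.0546 0.1053]
top rack_panel [254. 169. 140.  89.] 0.76 [0.5471 0.0052 0.1177]
{'time': 1.4, 'joint_pos': array([ 1.214 ,  0.0527,  1.6129, -0.    ,  1.476 , -0.119 ]), 'joint_vel': array([-0.0021, -0.0011, -0.0001, -0.0006,  0.0027, -0.    ]), 'joint_efforts': array([ -0.0001, -39.3668, -37.0458,  -0.0001,   0.0005,  -0.    ]), 'tool_pos': array([0.1472, 0.6074, 0.2313]), 'tool_rot': array([0.    , 0.1186, 0.9929, 0.    ]), 'contact_force': array([ 0.4281,  0.1746, -0.7607]), 'ft_torque': array([0.0523, 0.0065, 0.0542]), 'gripper_width': 0.998467993158094}
```

View pics/scene0.png

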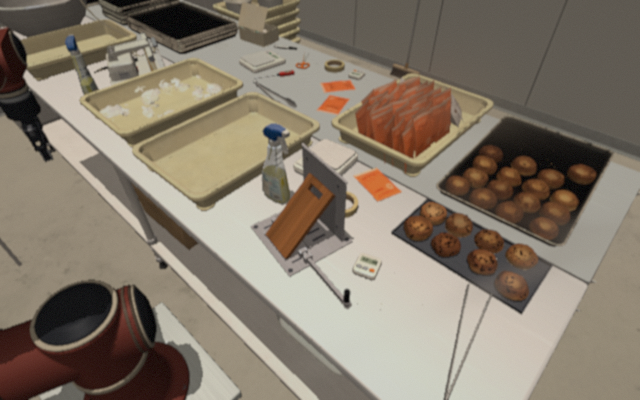

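View pics/top0.png

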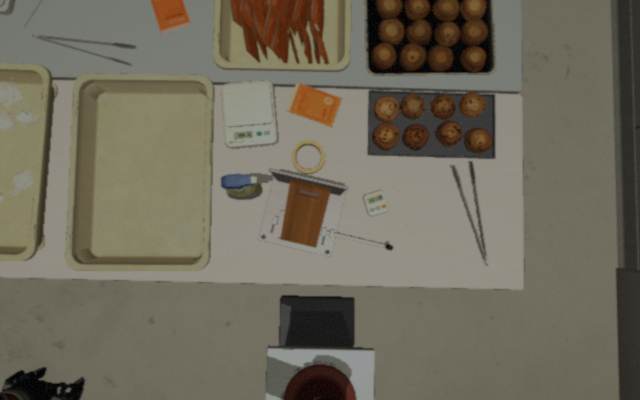

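The scene camera shows the board leaning (around 305,215), the panel at (325,180), and the bar grip at (347,296). In the top view the board is at (305,213), the grip at (390,245), and the rack is yawed by about -12°. Next I fit the geometry.

```bash
python3 - <<'E'
from h import *
np.set_printoptions(precision=4,suppress=True)
def plane(Q):
    for _ in range(5):
        c=np.median(Q,0) if _==0 else Q.mean(0); n=np.linalg.svd(Q-c)[2][2]; r=(Q-c)@n; Q=Q[abs(r)<max(.002,1.5*r.std())]
    return c,n,Q
for k in("scene","top"):
    D=np.load(k+".npz");im=D["im"].astype(int);P=D["P"]
    near=(abs(P[...,0]-.56)<.2)&(abs(P[...,1]-.03)<.2)
    hsv=cv2.cvtColor(D["im"],cv2.COLOR_RGB2HSV)
    br=near&(hsv[...,0]<18)&(hsv[...,1]>120)&(P[...,2]>.015)&(P[...,2]<.19)&(P[...,1]<.15)
    Q=P[br]; c,n,Q=plane(Q); n*=np.sign(n[2]); print(k,"board",len(Q),c,n,"tilt",np.degrees(np.arccos(n[2])),"yaw",np.degrees(np.arctan2(-n[1],-n[0])))
    h=np.array([-n[0],-n[1]]);h/=np.linalg.norm(h);l=np.array([-h[1],h[0]])
    ay=Q[:,:2]@l;ax=Q[:,:2]@h;print(" lat",np.percentile(ay,[0,1,50,99,100]),"fwd",np.percentile(ax,[0,1,99,100]),"z",np.percentile(Q[:,2],[0,1,99,100]))
    Q=P[near&~br&(hsv[...,1]<60)&(P[...,2]>.16)&(P[...,2]<.24)&(P[...,1]<.14)&(P[...,0]>.5)]
    c,n,Q=plane(Q); n*=np.sign(-n[0]);print(" panel",len(Q),c,n,"yaw",np.degrees(np.arctan2(-n[1],-n[0])))
    ay=Q[:,:2]@l;print(" lat",ay.min(),ay.max())
    g=(abs(P[...,0]-.46)<.05)&(abs(P[...,1]+.19)<.08)&(P[...,2]>.03)&(im.max(-1)<90); Q=P[g]
    print(" grip",g.sum(),Q.min(0),Q.max(0),np.median(Q,0)) if g.sum() else 0
    pl=near&(P[...,2]>.002)&(P[...,2]<.010)&(im.max(-1)<185)&(P[...,0]<.6)
    print(" table z",np.nanmedian(P[...,2][near&(P[...,2]<.02)&(im.min(-1)>170)]))
# enlarged view
im=cv2.imread("pics/scene0.png")[130:320,230:400];a=cv2.resize(im,None,fx=3,fy=3,interpolation=3)
im=cv2.imread("pics/top0.png")[155:265,240:410];b=cv2.resize(im,None,fx=3,fy=3,interpolation=3)
o=np.zeros((600,800,3),np.uint8)
a=cv2.resize(a,(400,447));b=cv2.resize(b,(400,259));o[:447,:400]=a;o[:259,400:]=b
cv2.imwrite("pics/crop.png",o[:450])
E
```

```text
scene board 1861 [0.5338 0.0561 0.0906] [-0.6817  0.1401  0.7181] tilt 44.100079905973146 yaw -11.61319107690591
 lat [0.1085 0.1112 0.1619 0.2178 0.22  ] fwd [0.4342 0.4365 0.5908 0.5931] z [0.0153 0.018  0.1672 0.1692]
 panel 851 [0.623  0.0395 0.1981] [-0.9792  0.2027  0.0114] yaw -11.698346746119666
 lat 0.0729568141475861 0.26645468651803295
 grip 58 [ 0.4466 -0.1978  0.0302] [ 0.4596 -0.1855  0.0684] [ 0.4509 -0.1933  0.0542]
 table z -0.0006482484111936526
top board 1561 [0.5413 0.0585 0.0975] [-0.6824  0.1429  0.7169] tilt 44.202722097838915 yaw -11.82558928799289
 lat [0.113  0.1166 0.1682 0.2193 0.2207] fwd [0.4366 0.4384 0.5917 0.5935] z [0.0164 0.0204 0.1695 0.1717]
 panel 277 [0.6251 0.0457 0.213 ] [-0.9786  0.2029  0.0333] yaw -11.710955000931843
 lat 0.07341879355628521 0.26936510909386846
 grip 30 [ 0.4507 -0.1959  0.0346] [ 0.4641 -0.1832  0.0702] [ 0.4569 -0.1875  0.0651]
 table z nan
  return np.nanmean(a, axis, out=out, keepdims=keepdims)
```

View pics/crop.png

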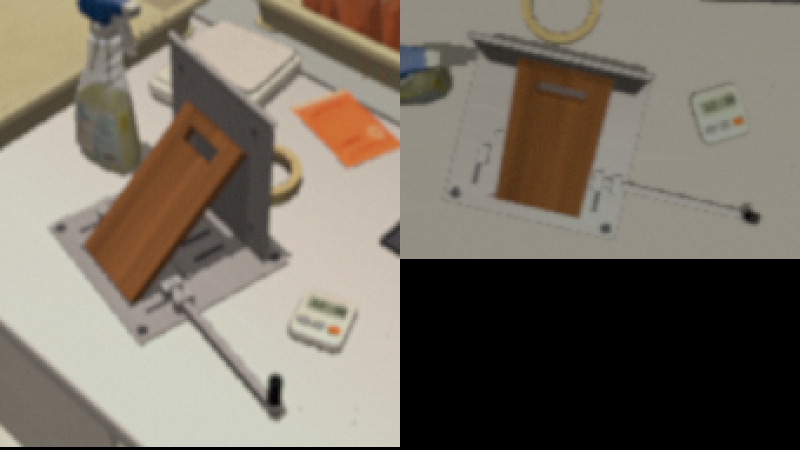

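```bash
cat >> h.py <<'E'
YAW=np.radians(-11.7);O=np.array([.5515,.0599,0])
RW=R.from_euler('z',YAW).as_matrix()
def go(t=None,s=None):
    s=s or state();Rt=R.from_quat(np.roll(s["tool_rot"],-1)).as_matrix();p=np.array(s["tool_pos"])
    print("t",round(s["time"],2),"rack pos mm",np.round(RW.T@(p-O)*1000,1),"toolx in rack",np.round(RW.T@Rt[:,0],3),"tooly",np.round(RW.T@Rt[:,1],3),"F rack",np.round(RW.T@s["contact_force"],1),"w",round(s["gripper_width"],3))
    if t is not None: print("shift tool mm",np.round(Rt.T@(O+RW@(np.array(t)/1000)-p)*1000,1))
E
python3 -c "
from h import *
go([-140,-3,200])"
```

```text
t 1.4 rack pos mm [-506.9  454.1  231.3] toolx in rack [-0.999  0.034 -0.   ] tooly [0.034 0.999 0.   ] F rack [ 0.4  0.3 -0.8] w 0.998
shift tool mm [-382.  -444.6   31.3]
```

Request:
step_arm([
  [-30,-36,0,-2],
  [-32,-37,0,0],
  [-32,-37,0,0],
  [-32,-37,0,0],
  [-32,-37,0,0],
  [-32,-37,0,0],
], claw=30)

```text
time: 2.0
tool_pos: [0.2892, 0.3492, 0.2301]
tool_rot: [0.0, 0.095, 0.995, 0.0]
contact_force: [1.3, 0.1, 0.2]
gripper_width: 0.298
```

```bash
python3 -c "
from h import *
go([-140,-3,200])"
```

```text
t 2.0 rack pos mm [-315.6  230.1  230.1] toolx in rack [-1.    -0.014 -0.001] tooly [-0.014  1.     0.   ] F rack [1.2 0.4 0.2] w 0.298
shift tool mm [-172.3 -235.5   30.2]
```

Request:
step_arm([
  [-29,-39,5,0.8],
  [-29,-39,10,0],
  [-29,-39,20,0],
  [-29,-39,20,0],
  [-29,-39,20,0],
  [-29,-39,20,0],
  [0,0,0,0],
])

```text
time: 2.7
tool_pos: [0.4121, 0.0867, 0.1426]
tool_rot: [0.007, 0.105, 0.994, 0.003]
contact_force: [-0.5, 1.0, -0.3]
gripper_width: 0.3
```

```bash
python3 -c "
from h import *
go([-140,-3,9])"
```

```text
t 2.7 rack pos mm [-141.9   -2.   142.6] toolx in rack [-1.     0.007 -0.013] tooly [0.007 1.    0.007] F rack [-0.7  0.9 -0.3] w 0.3
shift tool mm [ -0.2  -1.9 133.6]
```

Request:
step_arm([
  [0,-1,45,0],
  [0,0,45,0],
  [0,0,33,0],
  [0,0,8,0],
  [0,0,0,0],
])

```text
time: 3.2
tool_pos: [0.418, 0.0864, 0.0125]
tool_rot: [0.011, 0.107, 0.994, 0.004]
contact_force: [-0.3, -0.3, 0.5]
gripper_width: 0.297
```

```bash
python3 -c "
from h import *
go([-45,-3,6])
im,P=cloud('scene');save(cv2.resize(im[150:310,230:400],None,fx=4,fy=3.7,interpolation=2),'s1.png')"
```

```text
t 3.2 rack pos mm [-136.1   -1.2   12.5] toolx in rack [-1.     0.011 -0.021] tooly [0.011 1.    0.011] F rack [-0.2 -0.4  0.5] w 0.297
shift tool mm [-90.9  -0.9   8.4]
```

View pics/s1.png

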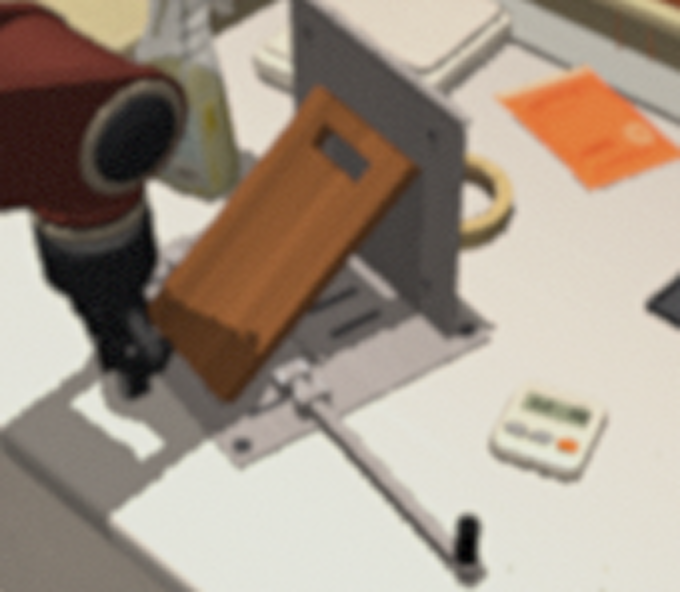

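The fingers (135,375) are in front of the board's lower edge (160,300 to 230,400). Now pushing in.

Request:
step_arm([
  [0,-1,5,0],
  [-12,0,0,0],
  [-12,0,0,0],
  [-10,0,0,0],
  [-8,0,0,0],
])

```text
time: 3.75
tool_pos: [0.4656, 0.077, 0.0151]
tool_rot: [0.015, 0.106, 0.994, 0.005]
contact_force: [-4.0, 1.3, 0.2]
gripper_width: 0.304
```

```bash
python3 -c "
from h import *
go([-45,-3,7])"
```

```text
t 3.75 rack pos mm [-87.6  -0.6  15.1] toolx in rack [-1.     0.009 -0.029] tooly [0.009 1.    0.014] F rack [-4.2  0.5  0.2] w 0.304
shift tool mm [-42.3  -2.1   9.3]
```

Request:
step_arm([
  [8,-1,2,0],
  [0,0,8,0],
  [0,0,2,0],
  [0,0,0,0],
])

```text
time: 4.15
tool_pos: [0.4618, 0.0772, 0.0053]
tool_rot: [0.018, 0.107, 0.994, 0.005]
contact_force: [-1.5, 0.4, 2.8]
gripper_width: 0.298
```

```bash
python3 -c "
from h import *
go([-45,-3,7])"
```

```text
t 4.15 rack pos mm [-91.4  -1.3   5.3] toolx in rack [-0.999  0.01  -0.035] tooly [0.01  1.    0.014] F rack [-1.6  0.   2.8] w 0.298
shift tool mm [-46.4  -1.2  -0.1]
```

Request:
step_arm([
  [0,0,-1,0],
  [-10,0,0.5,0],
  [-8,0,1,0],
])

```text
time: 4.45
tool_pos: [0.4753, 0.0741, 0.0048]
tool_rot: [0.012, 0.107, 0.994, 0.005]
contact_force: [-21.3, 2.9, 31.1]
gripper_width: 0.303
```

```bash
python3 -c "
from h import *
go([-45,-3,7])"
```

```text
t 4.45 rack pos mm [-77.5  -1.5   4.8] toolx in rack [-1.     0.01  -0.022] tooly [0.009 1.    0.013] F rack [-21.5  -1.4  31.1] w 0.303
shift tool mm [-32.6  -1.2  -1.5]
```

Request:
step_arm([
  [0,0,-4,0],
  [0,0,0,0],
])

```text
time: 4.65
tool_pos: [0.4757, 0.074, 0.0086]
tool_rot: [0.011, 0.107, 0.994, 0.005]
contact_force: [-1.1, -0.3, -0.3]
gripper_width: 0.299
```

```bash
python3 -c "
from h import *
go([-45,-3,7])"
```

```text
t 4.65 rack pos mm [-77.1  -1.6   8.6] toolx in rack [-1.     0.01  -0.021] tooly [0.009 1.    0.013] F rack [-1.  -0.5 -0.3] w 0.299
shift tool mm [-32.   -1.2   2.3]
```

Request:
step_arm([
  [-6,0,0,0],
  [-6,0,0,0],
])

```text
time: 4.85
tool_pos: [0.4861, 0.0715, 0.0074]
tool_rot: [0.009, 0.106, 0.994, 0.005]
contact_force: [-3.1, 0.9, 2.1]
gripper_width: 0.302
```

```bash
python3 -c "
from h import *
go([-45,-3,7])
im,P=cloud('scene');save(cv2.resize(im[150:310,230:400],None,fx=4,fy=3.7,interpolation=2),'s2.png')"
```

```text
t 4.85 rack pos mm [-66.4  -1.9   7.4] toolx in rack [-1.     0.009 -0.018] tooly [0.009 1.    0.012] F rack [-3.2  0.2  2.1] w 0.302
shift tool mm [-21.4  -0.9   0.7]
```

View pics/s2.png

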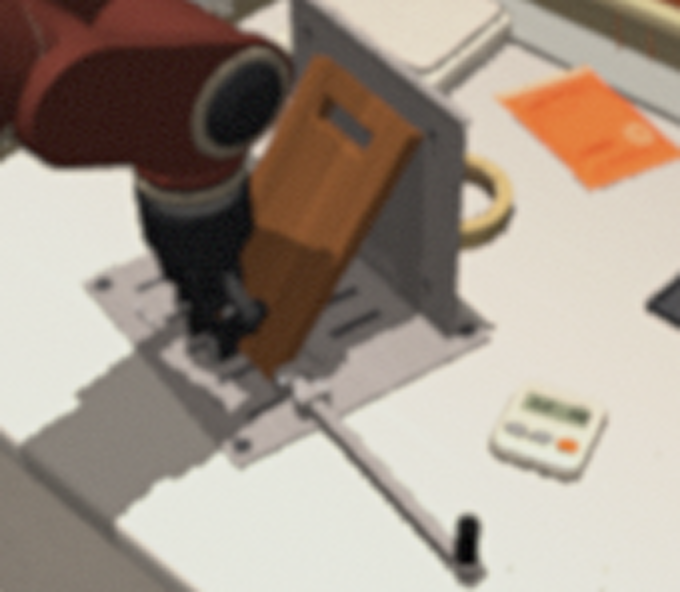

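The board is steeper and its lower edge at (260,375) has moved in, with the fingers behind it at (215,345). Continuing.

Request:
step_arm([
  [-6,0,-0.3,0],
  [-6,0,0,0],
])

```text
time: 5.1
tool_pos: [0.4985, 0.0686, 0.007]
tool_rot: [0.009, 0.106, 0.994, 0.005]
contact_force: [-2.3, 0.2, -1.2]
gripper_width: 0.299
```

Request:
step_arm([
  [-5,0,0,0],
])

```text
time: 5.2
tool_pos: [0.5038, 0.0673, 0.0067]
tool_rot: [0.009, 0.107, 0.994, 0.005]
contact_force: [-0.4, 0.8, -1.2]
gripper_width: 0.3
```

```bash
cat > m.py <<'E'
from h import *
go([-45,-3,7])
im,P=cloud('scene');np.savez('s.npz',im=im,P=P)
hsv=cv2.cvtColor(im,cv2.COLOR_RGB2HSV)
Q=(P-O)@RW*1000
br=(abs(Q[...,0])<110)&(abs(Q[...,1])<75)&(hsv[...,0]<18)&(hsv[...,1]>110)&(Q[...,2]>6)&(Q[...,2]<225)
q=Q[br]
for _ in range(5):
    c=q.mean(0);n=np.linalg.svd(q-c)[2][2];r=(q-c)@n;q=q[abs(r)<max(2,1.5*r.std())]
n*=np.sign(n[2]);print(len(q),"tilt",np.degrees(np.arccos(n[2])),"yaw rel",np.degrees(np.arctan2(-n[1],-n[0])),"plane x at z11,y0:",c[0]-(n[1]*(0-c[1])+n[2]*(11-c[2]))/n[0])
print("min",q.min(0),"max",q.max(0))
E
python3 m.py
```

```text
t 5.2 rack pos mm [-48.2  -2.4   6.7] toolx in rack [-1.     0.009 -0.016] tooly [0.009 1.    0.012] F rack [-0.6  0.7 -1.2] w 0.3
shift tool mm [-3.2 -0.5 -0.2]
1115 tilt 63.09003555430663 yaw rel -0.009709913035554591 plane x at z11,y0: -37.518534636467756
min [-37.25960045 -61.95195103  11.67019462] max [ 65.79929931  41.17524333 208.56599758]
```

Request:
step_arm([
  [-4,0,-0.5,0],
  [-3,0,0,0],
])

```text
time: 5.45
tool_pos: [0.5093, 0.066, 0.0067]
tool_rot: [0.005, 0.107, 0.994, 0.005]
contact_force: [-15.0, 2.9, 7.7]
gripper_width: 0.3
```

```bash
python3 m.py
```

```text
t 5.45 rack pos mm [-42.6  -2.6   6.7] toolx in rack [-1.    0.01 -0.01] tooly [0.01  1.    0.011] F rack [-15.3  -0.2   7.7] w 0.3
shift tool mm [ 2.4 -0.4 -0.3]
793 tilt 81.93223491406404 yaw rel 103.32632471820574 plane x at z11,y0: 213.61008375833813
min [-77.14054882 -62.26957758   9.43874379] max [ 74.31604741   8.84169025 224.97547286]
```

Force jumped at the expected home position (-42.6). Backing off to check.

Request:
step_arm([
  [3,0,-1,0],
  [15,0,-2,0],
  [30,0,-5,0],
  [30,0,-20,0],
  [30,0,-40,0],
  [0,0,-50,0],
  [0,0,-40,0],
])

```text
time: 6.2
tool_pos: [0.3988, 0.0874, 0.1645]
tool_rot: [0.007, 0.107, 0.994, 0.005]
contact_force: [0.7, -0.2, 0.2]
gripper_width: 0.302
```

```bash
python3 m.py; python3 -c "
from h import *
D=np.load('s.npz');save(cv2.resize(D['im'][130:310,230:400],None,fx=4,fy=3.3,interpolation=2),'s3.png')"
```

```text
t 6.2 rack pos mm [-155.1   -4.   164.5] toolx in rack [-1.     0.011 -0.012] tooly [0.011 1.    0.01 ] F rack [ 0.7 -0.   0.2] w 0.302
shift tool mm [-108.2    0.6  158.8]
1680 tilt 64.9141689254699 yaw rel -0.09196585968223689 plane x at z11,y0: -32.52037810086402
min [-32.1857484  -61.72296548  10.35353358] max [ 62.42628486  49.68368025 212.16405914]
```

View pics/s3.png

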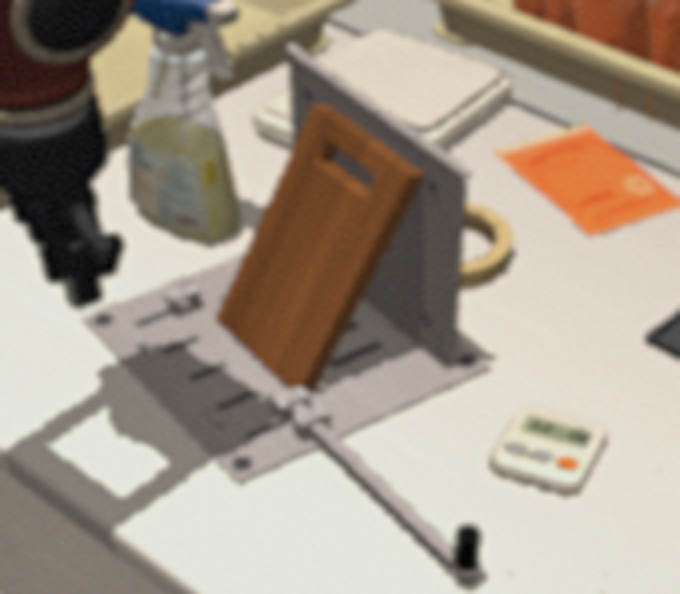

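The board is home: tilt 64.9°, square to 0.1°, lower front edge at x -32.5, seen at (220,320) to (300,385). The grip is at (467,548). Going to the grip.

Request:
step_arm([
  [0,-43,0,0],
  [-10,-43,0,0],
  [-25,-43,0,0],
  [-25,-43,0,0],
  [-25,-43,0,0],
  [-25,-43,0,0],
  [0,0,0,0],
], claw=70)

```text
time: 6.95
tool_pos: [0.4652, -0.1935, 0.186]
tool_rot: [0.031, 0.104, 0.994, 0.001]
contact_force: [-0.1, 0.5, 0.6]
gripper_width: 0.695
```

```bash
python3 - <<'E'
from h import *
go([-42,-265,150]);print(state()["joint_pos"])
D=np.load('s.npz');Q=(D["P"]-O)@RW*1000;im=D["im"].astype(int)
g=(abs(Q[...,0]+42)<25)&(abs(Q[...,1]+265)<35)&(Q[...,2]>30)&(Q[...,2]<75)&(im.max(-1)<90)
q=Q[g];print(len(q),q.min(0),q.max(0),np.median(q,0))
E
```

```text
t 6.95 rack pos mm [ -33.2 -265.6  186. ] toolx in rack [-0.998  0.004 -0.062] tooly [0.003 1.    0.009] F rack [-0.2  0.5  0.6] w 0.695
shift tool mm [11.1  0.3 35.4]
[-0.5584974  -0.25418398  1.97487498  0.0300194   1.36561968 -1.92707802]
55 [ -51.86023112 -272.56892839   31.80369148] [ -39.92438119 -261.56577507   68.16820261] [ -47.13731199 -268.26421204   53.50311302]
```

Request:
step_arm([
  [0,0,0,8.5],
])

```text
time: 7.05
tool_pos: [0.4658, -0.1953, 0.1863]
tool_rot: [0.032, 0.178, 0.983, 0.003]
contact_force: [0.1, 0.7, 0.2]
gripper_width: 0.7
```

```bash
python3 -c "
from h import *
go();print(state()['joint_pos'])"
```

```text
t 7.05 rack pos mm [ -32.2 -267.3  186.3] toolx in rack [-0.986  0.154 -0.061] tooly [0.153 0.988 0.017] F rack [-0.   0.7  0.2] w 0.7
[-0.56093419 -0.25201528  1.97262664  0.03014385  1.36433069 -1.77878278]
```

Request:
step_arm([
  [0,0,0,8.5],
  [0,0,0,8.5],
  [0,0,0,8.5],
  [0,0,0,8.5],
  [0,0,0,8.5],
  [0,0,0,8.5],
  [0,0,0,8.5],
  [0,0,0,8.5],
])

```text
time: 7.85
tool_pos: [0.4704, -0.1969, 0.1904]
tool_rot: [0.033, 0.702, 0.711, 0.022]
contact_force: [0.1, -0.2, 0.6]
gripper_width: 0.698
```

Request:
step_arm([
  [0,0,0,6.5],
  [0,0,0,6.5],
  [0,0,0,0],
])

```text
time: 8.15
tool_pos: [0.472, -0.1968, 0.1921]
tool_rot: [0.033, 0.781, 0.623, 0.027]
contact_force: [0.1, -0.4, 0.1]
gripper_width: 0.698
```

```bash
python3 -c "
from h import *
go([-42,-267,100])"
```

```text
t 8.15 rack pos mm [ -25.8 -267.5  192.1] toolx in rack [0.019 1.    0.001] tooly [ 0.996 -0.019  0.086] F rack [ 0.2 -0.3  0.1] w 0.698
shift tool mm [  0.1 -24.1  90.4]
```

Request:
step_arm([
  [0,-15,10,0],
  [0,-15,15,0],
  [0,0,20,0],
  [0,0,20,0],
  [0,0,15,0],
  [0,0,0,0],
])

```text
time: 8.75
tool_pos: [0.4523, -0.1923, 0.111]
tool_rot: [0.04, 0.775, 0.63, 0.029]
contact_force: [-0.4, -0.1, 0.2]
gripper_width: 0.697
```

```bash
python3 -c "
from h import *
go([-42,-267,32])"
```

```text
t 8.75 rack pos mm [ -46. -267.  111.] toolx in rack [ 0.002  1.    -0.005] tooly [ 0.995 -0.001  0.098] F rack [-0.4 -0.2  0.2] w 0.697
shift tool mm [ 0.5 -3.8 79. ]
```

Request:
step_arm([
  [0,-2,20,0],
  [0,-2,20,0],
  [0,0,20,0],
  [0,0,14,0],
  [0,0,4,0],
  [0,0,0,0],
])

```text
time: 9.35
tool_pos: [0.4614, -0.1959, 0.038]
tool_rot: [0.047, 0.771, 0.634, 0.031]
contact_force: [0.7, -0.1, -0.4]
gripper_width: 0.699
```

```bash
python3 -c "
from h import *
go([-42,-267,32])
im,P=cloud('scene');save(cv2.resize(im[180:320,260:400],None,fx=4,fy=4,interpolation=2),'s4.png')"
```

```text
t 9.35 rack pos mm [ -36.4 -268.8   38. ] toolx in rack [-0.009  1.    -0.011] tooly [0.994 0.01  0.111] F rack [ 0.7  0.1 -0.4] w 0.699
shift tool mm [ 1.9 -6.2  5.3]
```

View pics/s4.png

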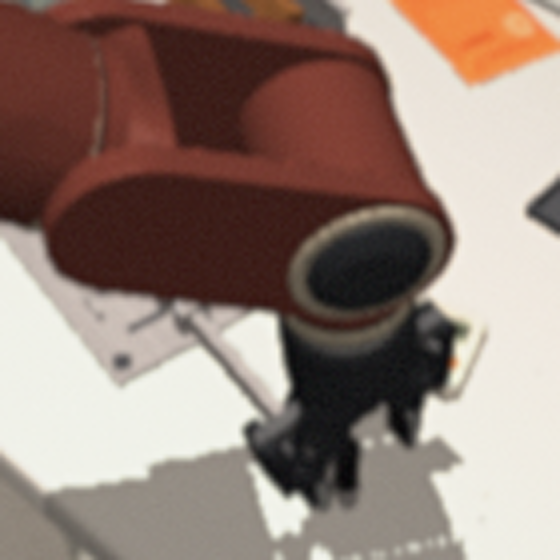

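The post at (345,470) is between the near finger (300,470) and far finger (405,420). Centring, then closing.

Request:
step_arm([
  [1,-4,4,0],
  [0,0,0,0],
])

```text
time: 9.6
tool_pos: [0.4594, -0.1951, 0.036]
tool_rot: [0.049, 0.771, 0.634, 0.032]
contact_force: [-0.1, 0.6, -0.5]
gripper_width: 0.701
```

Request:
step_arm([
  [0,0,0,0],
  [0,0,0,0],
  [0,0,0,0],
  [0,0,0,0],
  [0,0,0,0],
  [0,0,0,0],
], claw=5)

```text
time: 10.2
tool_pos: [0.4568, -0.1947, 0.0371]
tool_rot: [0.045, 0.77, 0.635, 0.029]
contact_force: [3.2, -1.4, -0.6]
gripper_width: 0.179
```

```bash
python3 -c "
from h import *
go([-42,-117,32])"
```

```text
t 10.2 rack pos mm [ -41.1 -268.5   37.1] toolx in rack [-0.012  1.    -0.013] tooly [0.994 0.014 0.107] F rack [ 3.4 -0.8 -0.6] w 0.179
shift tool mm [151.6   0.6   3.2]
```

Request:
step_arm([
  [15,0.2,0,0],
  [20,0.2,0,0],
  [20,0.2,0,0],
])

```text
time: 10.5
tool_pos: [0.4675, -0.1431, 0.0371]
tool_rot: [0.046, 0.771, 0.634, 0.026]
contact_force: [1.5, -2.2, 1.1]
gripper_width: 0.18
```

```bash
python3 -c "
from h import *
go([-41.1,-117,37])"
```

```text
t 10.5 rack pos mm [ -41.1 -215.8   37.1] toolx in rack [-0.009  1.    -0.018] tooly [0.994 0.011 0.105] F rack [ 1.9 -1.9  1.1] w 0.18
shift tool mm [98.7  1.1 -1.6]
```

Request:
step_arm([
  [20,0.2,-0.3,0],
  [20,0.2,-0.3,0],
  [20,0.2,-0.3,0],
  [15,0.2,-0.3,0],
])

```text
time: 10.9
tool_pos: [0.4829, -0.0686, 0.0371]
tool_rot: [0.047, 0.771, 0.634, 0.024]
contact_force: [2.5, -2.8, -0.9]
gripper_width: 0.178
```

```bash
python3 -c "
from h import *
go([-41.1,-117,37])"
```

```text
t 10.9 rack pos mm [ -41.1 -139.7   37.1] toolx in rack [-0.009  1.    -0.022] tooly [0.995 0.011 0.104] F rack [ 3.  -2.2 -0.9] w 0.178
shift tool mm [22.7  0.2 -0.3]
```

Request:
step_arm([
  [10,0.1,-0.2,0],
  [8,0.1,-0.1,0],
  [4,0,0,0],
])

```text
time: 11.2
tool_pos: [0.4875, -0.0467, 0.0372]
tool_rot: [0.048, 0.771, 0.635, 0.023]
contact_force: [-1.5, -17.1, 0.1]
gripper_width: 0.181
```

Request:
step_arm([
  [4,0,0,0],
])

```text
time: 11.3
tool_pos: [0.4876, -0.0466, 0.0372]
tool_rot: [0.051, 0.77, 0.636, 0.018]
contact_force: [-5.4, -28.0, 1.2]
gripper_width: 0.18
```

```bash
python3 -c "
from h import *
go([-41.1,-117,37])"
```

```text
t 11.3 rack pos mm [ -41.  -117.3   37.2] toolx in rack [-0.013  0.999 -0.037] tooly [0.995 0.016 0.102] F rack [  0.4 -28.5   1.2] w 0.18
shift tool mm [ 0.3 -0.1  0.2]
```

The bar is hard against its end stop (28 N, grip at y -117). Releasing.

Request:
step_arm([
  [0,0,0,0],
  [0,0,0,0],
  [0,0,0,0],
  [0,0,0,0],
  [0,0,0,0],
], claw=60)

```text
time: 11.8
tool_pos: [0.488, -0.0471, 0.0371]
tool_rot: [0.052, 0.77, 0.635, 0.02]
contact_force: [-0.4, 0.0, -0.2]
gripper_width: 0.602
```

Request:
step_arm([
  [0,0,-10,0],
  [0,0,-20,0],
  [0,0,-25,0],
  [0,0,-30,0],
  [-20,0,-30,0],
  [-30,0,-30,0],
  [-40,-10,-20,0],
  [-40,-20,0,0],
])

```text
time: 12.6
tool_pos: [0.4174, -0.1594, 0.2142]
tool_rot: [0.053, 0.766, 0.64, 0.02]
contact_force: [0.5, -1.0, 0.7]
gripper_width: 0.598
```

Request:
step_arm([
  [-40,-20,0,0],
  [-40,-20,0,0],
  [0,0,0,0],
])

```text
time: 12.9
tool_pos: [0.3602, -0.2369, 0.2182]
tool_rot: [0.058, 0.768, 0.638, 0.02]
contact_force: [-0.4, 0.1, -0.6]
gripper_width: 0.601
```

```bash
python3 m.py; python3 - <<'E'
from h import *
D=np.load('s.npz');save(cv2.resize(D['im'][130:310,230:400],None,fx=4,fy=3.3,interpolation=2),'s5.png')
Q=(D["P"]-O)@RW*1000;im=D["im"].astype(int)
g=(abs(Q[...,0]+42)<20)&(abs(Q[...,1]+117)<30)&(Q[...,2]>33)&(Q[...,2]<75)&(im.max(-1)<90)
q=Q[g];print(len(q),q.min(0),q.max(0),np.median(q,0))
E
```

```text
t 12.9 rack pos mm [-127.1 -329.4  218.2] toolx in rack [-0.017  0.999 -0.043] tooly [0.993 0.022 0.116] F rack [-0.4  0.1 -0.6] w 0.601
shift tool mm [333.8  64.4 205.8]
108 tilt 65.11557400808745 yaw rel -0.46552047994271334 plane x at z11,y0: -32.449347544875124
min [-31.90396989 -59.25539323  11.02986747] max [-17.1801665    9.21064899  40.95395184]
2 [ -51.46497483 -114.97082554   34.83174877] [ -50.20814619 -112.7962568    42.17738284] [ -50.83656051 -113.88354117   38.50456581]
```

View pics/s5.png

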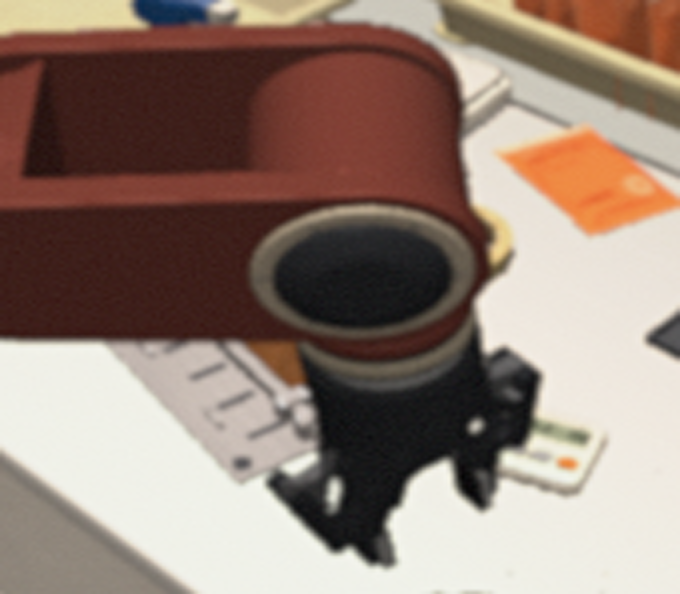

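The arm hides most of the rack in this view. The bar is just visible at (250,365), in front of the board. Moving aside for a clear check.

Request:
step_arm([
  [-40,-10,-5,0],
  [-40,-10,-5,0],
  [-40,-10,-5,0],
  [-40,-10,0,0],
  [0,0,0,0],
])

```text
time: 13.45
tool_pos: [0.2957, -0.3843, 0.2382]
tool_rot: [0.06, 0.762, 0.644, 0.023]
contact_force: [0.6, 0.0, 0.4]
gripper_width: 0.6
```

```bash
python3 m.py; python3 - <<'E'
from h import *
D=np.load('s.npz')
t,P=cloud('top')
save(np.hstack([cv2.resize(D['im'][140:310,240:390],(400,453)),cv2.resize(t[155:265,240:400],(400,453))]),'s6.png')
Q=(P-O)@RW*1000
g=(abs(Q[...,0]+42)<20)&(abs(Q[...,1]+150)<150)&(Q[...,2]>38)&(Q[...,2]<80)&(t.max(-1)<90)
q=Q[g];print(len(q),np.median(q,0))
E
```

```text
t 13.45 rack pos mm [-160.4 -486.9  238.2] toolx in rack [-0.033  0.999 -0.042] tooly [0.992 0.038 0.122] F rack [0.6 0.2 0.4] w 0.6
shift tool mm [489.1 104.7 225.4]
397 tilt 64.84059713037507 yaw rel 0.022001965834230638 plane x at z11,y0: -32.541661808536276
min [-32.37930182 -60.76597197  12.56500141] max [ 62.88180791  51.02606852 211.78501012]
22 [ -42.31912772 -111.73474423   65.69558556]
```

View pics/s6.png

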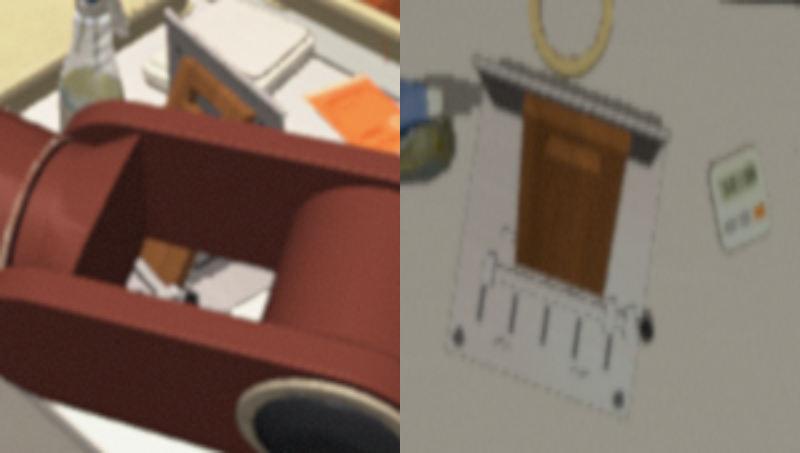

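The top view shows the bar across in front of the board, from (490,265) to (645,325). The nose is in the left staple and the grip is next to the rack. The board is still upright at 64.8°.

```bash
python3 -c "
from plant import *
print(job_done())"
```

```text
the job is handed in; nothing more can be done
None
```

The board is home against the toe kerb and the retaining bar is fully across in front of it. I handed the job in at about 13.5 s, with the arm clear of everything.

**Board:** I pushed the lower edge in with two spread fingers until the force jumped at the kerb. The last fit gave a 64.8° tilt, square to the rack within 0.1°. The lower front edge was at x -32.5 mm (home is about -32).

**Bar:** I gripped the post and slid the bar until it hit its end stop, with 28 N at grip y -117 mm. That matches 0.170 m of travel. The final top view shows it across in front of the board, with its nose in the left staple.

**Other points:**
- **Plate contact:** during the push the fingertips briefly pressed on the drip plate at about 31 N vertically. I backed off, and it stayed under the 40 N limit.
- **Tool tilt:** the tool ended up tilted by about 7°, with no effect on the job.
- **Grip check:** the top camera put the grip at y -112 mm, 5 mm off the arm's -117 mm. That measurement used only a few pixels, so I trusted the end-stop contact.
- **Bystanders:** I did not touch the spray, tape or timer. They look unmoved in the last pictures, though I did not re-measure them.

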